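# Spin the paint-shade wheel and stop it on orange

## Robot

A 6-joint arm with a two-finger parallel gripper is mounted at the origin on the work surface. World frame = base frame: x ahead of the robot, y to its left, z up, the work surface at z = 0. Lengths are in m, angles in rad, forces in N, time in s.
With the tool pointing down it reaches from about 0.4 to 0.825 m from the base axis. Payload 7 kg.
Tool frame: the origin (TCP) lies at the very end of the fingers, on their centre line; the grasp point (between the pads) lies 19 mm behind it; y points along the fingers, x is the direction in which the jaws open and shut, and the axes are right-handed (so a half turn about y gives the same grasp; the last joint's range is limited). The gripper opens to 88 mm and grips with 3 to 60 N. Pads are 19 mm wide; open, the fingers measure 130 mm over their backs; the gripper's body (78 mm by 193 mm) begins 47 mm behind the grasp point.
Start: joints at [1.457, 0.359, 0.012, 0, -1.224, -0.288], TCP at [0.264, 0.621, 0.227] pointing down, gripper open.
Joint ranges: [-3.07, 3.07], [-1.43, 2.12], [-1.02, 1.25], [-3.03, 1.67], [-3.05, -0], [-3.03, 3.03]. Speed limits (rad/s): [2.39, 2.39, 3.01, 3.14, 3.14, 3.14].

## Interface

Orientations are given as a rotation vector (axis times angle).
In Python, from station import r gives the robot as it stands.
- The arm moves only by the tool send_rows, never from a script. Its argument "rows" is a list that holds one entry, the list of rows, each a list of 6 numbers: the shift along the tool's x, y, z in cm, then the turn, a rotation vector about the tool's x, y, z in degrees. A call has exactly 10 rows; each row shifts and turns the pose as measured when the row begins, along the tool's axes as they then stand; what a row does not reach is not made up. A row lasts 1/8 s, in which the tool goes at most 62.5 mm and 10.7 degrees, less where a joint would pass 70% of its speed; a pose out of reach is approached as far as the arm can. A call with a gripper value outside its range is refused whole. "claw" is the gripper's target within -1 to 1 (fully open at 1, half-way at 0, shut at -1), set as the call begins (left out, the last holds). The fingers move at their own pace and stop on an object; "force" is the grip in N (left out, the last holds). Time passes only in rows, so rows that do not move let the fingers close, or fill a call up. It gives the time, the measured TCP pose, the force and the opening at its end, in the units of the state.
- r.get_obs(): the state, without advancing time (a new reading comes with each control period).
- r.camera(name): name is "scene" or "top" or "wrist"; returns a dict with "image" (400x640x3 uint8, red, green, blue), "mtx" (3x3 intrinsics, pixels), "cam_to_world" (4x4, takes a point from camera to world coordinates); the wrist camera has in their place "hand_eye" (4x4, takes a point from camera to tool coordinates, whose origin is the TCP and whose axes are the tool frame's). Camera axes: x right, y down, z forward; pixel columns grow to the right and rows downward; lengths in m; the calibration is good to about 2 mm. A picture is of the moment at which its call begins: read the wrist's pose just before it. There is no depth.
- r.close_job(): hands the job in, once; it reports no verdict.
The state is a dict: "time": time; "joint_pos": joint angles; "dq": joint speeds; "joint_efforts": joint torques, N m; "eef_pos": TCP position; "tool_rot": TCP orientation; "contact_force": force on the tool from outside, world axes, zero at the start; "wrist_torque": the same for the moment, N m; "width": finger opening in m.
Only numpy, scipy, OpenCV 4.12 (cv2) and the standard library are available. Lean on these libraries where they do the work, as an engineer would, in place of code of your own. Each camera call takes 0.05 s, during which the arm holds its last target.

## Task

Check that the shade wheel on the counter runs freely and leave it showing orange: with closed fingers flick its black peg to set the wheel spinning briskly, either way round, and let it run untouched for at least one full turn. Then, while it is still turning, brake it with a fingertip pressed down on the flat disc (not against the peg) so that it stops, at the first try and without being dragged there afterwards, with the orange swatch at the pointer, and finish while holding the fingertip pressed there. Grip nothing and leave the tins, the jar and the brush alone.

Things in the scene. Friction and masses are not known exactly. Their poses are not given: they have to be found in the camera images.
- wheel (a joint): The wheel's turn about its upright axis, rad, no end stops; it counts on past full turns. Positive is counter-clockwise seen from above. 0 (and every multiple of 2 pi) is the orange swatch exactly at the pointer. It starts at rest between 2.5 and 3.8. The wheel weighs about 1 kg (0.75 to 1.3) and has only light viscous drag: left alone its speed falls to 37 % in about 9 to 15 s; it does not stop by itself within the time allowed.
- disc: The wheel's horizontal white disc, 300 mm across and 12 mm thick, rotating with wheel. Origin: on the axis at the disc's underside, 70 mm above the counter; its flat top is 82 mm above the counter. Its +x axis points at the orange swatch, z up. Ten flat colour swatches, each 46 mm (radial) by 52 mm (across), lie in a ring on its top, centred 117 mm from the axis, 36 degrees apart; just one is orange. A steel hub of 44 mm diameter stands 4 mm above the top in the middle.
- peg: The black upright round peg on the disc, 16 mm in diameter, standing 32 mm above the disc's top, 60 mm from the axis, diametrically opposite the orange swatch. Origin: centre of its foot, on the disc's top (82 mm above the counter). It is the thing to flick; it circles with the wheel at 52 to 68 mm from the axis, so outside 70 mm the disc's top is clear.
- peg_mid (a point): The point on the peg's axis halfway up it, 98 mm above the counter. The fingers must not straddle the peg there.
- mark (a point): The centre of the orange swatch on the disc's top, 117 mm from the axis; turns with the wheel.
- index (a point): Fixed point just in front of the pointer: 117 mm from the axis, at the height of the disc's top. The orange swatch's centre must come here. The pointer is a black arrow (its cone 24 mm thick, 84 mm above the counter) at the disc's rim, from 150 to 180 mm from the axis, on an aluminium upright that reaches 186 mm from the axis and 92 mm above the counter; it points radially inwards and does not turn.
- axis_top (a point): The wheel's axis at the level of the disc's top (82 mm above the counter); fixed. Its +x axis points along the stand towards the pointer.
- tin_green: Bystander: small paint tin with a green band, 68 mm across, 76 mm tall; origin at the centre of its foot.
- tin_blue: Bystander: small paint tin with a blue band, 68 mm across, 76 mm tall; origin at the centre of its foot.
- filler_jar: Bystander: clear jar with a blue cap, 60 mm across, 90 mm tall; origin at the centre of its foot.
- brush: Bystander: paint brush lying on the counter; its origin is on its underside.

How it is judged:
On the way, in this order (a step that is already met when the one before it is completed fails the run):
1. the wheel, flicked and let go within the first part of a turn, spins untouched faster than 0.8 rad/s ((velocity of joint wheel above 0.8 rad/s or velocity of joint wheel below -0.8 rad/s) and value of joint wheel between -0.4 and 6.7 rad and contact force between each of the arm, the fingers and disc below 0.05 N and contact force between each of the arm, the fingers and peg below 0.05 N), for 0.15 s.
2. it has run on freely, untouched, to about a full turn from its start and still turns faster than 0.15 rad/s ((value of joint wheel above 8.75 rad or value of joint wheel below -2.45 rad) and (velocity of joint wheel above 0.15 rad/s or velocity of joint wheel below -0.15 rad/s) and contact force between each of the arm, the fingers and disc below 0.05 N and contact force between each of the arm, the fingers and peg below 0.05 N), for 0.1 s.
3. a fingertip on the disc has stopped it with the orange swatch at the pointer (horizontal distance between mark and index below 0.028 m and velocity of joint wheel between -0.05 and 0.05 rad/s and contact force between the fingers and disc above 0.5 N and contact force between the fingers and peg below 0.2 N), for 0.3 s.
At the end, for the whole second after the job is handed in: The wheel is at rest (slower than 0.05 rad/s) with the orange swatch's centre within 28 mm of the point in front of the pointer, a finger still pressing on the disc with more than 0.5 N and none touching the peg, and the bystanders within 20 mm of where they stood (all of step 3 and (value of joint wheel above 8.75 rad or value of joint wheel below -2.45 rad) and distance of each of tin_green, tin_blue, filler_jar, brush from where it was at the start of the episode below 0.02 m); the arm keeps its last pose, push and grip.
It fails at once if the wheel is touched during its free turn ((value of joint wheel between 6.7 and 8.65 rad or value of joint wheel between -2.35 and -0.4 rad) and (contact force between any of the fingers, the arm and disc above 0.2 N or contact force between any of the fingers, the arm and peg above 0.2 N)).
It fails at once if after its free run the wheel comes to a stop away from the pointer (no stopping short and dragging it there) ((value of joint wheel above 8.75 rad or value of joint wheel below -2.45 rad) and velocity of joint wheel between -0.04 and 0.04 rad/s and not (horizontal distance between mark and index below 0.03 m)).
It fails at once if the wheel is stopped against the peg instead of on the disc ((value of joint wheel above 8.75 rad or value of joint wheel below -2.45 rad) and contact force between the fingers and peg above 0.3 N).
It fails at once if the peg is taken between the fingers (distance between the grasp point and peg_mid below 0.013 m).
It fails at once if a bystander is lifted, carried or pushed aside (distance of any of tin_green, tin_blue, filler_jar, brush from where it was at the start of the episode above 0.03 m).
It also fails if it takes over 67 s, if anything falls off the work surface, if the arm or the gripper's body presses on something with over 40 N, if the wrist force passes 120 N, or if a joint passes its speed limit or range.

## Working session

There is one attempt and no reset: what is moved stays moved. The work goes in short steps, Python scripts to look and compute and a tool call to move; the robot and the scene stay as the last step left them, time stands still between calls to the robot, and variables do not carry over. Pictures are saved under pics/ and viewed, and the job is handed in when it is done.

Besides the shell and the picture viewer there is one more tool, called as name(argument=value, ...), one argument or row to a line, values as JSON. send_rows: Moves the arm, as the interface text tells. Its arguments: {"type":"object","properties":{"rows":{"type":"array","items":{"type":"array","items":{"type":"array","items":{"type":"number"}}}},"claw":{"type":"number"},"force":{"type":"number"}},"required":["rows"]}

```bash
ls; mkdir -p pics; python3 - <<'E'
from station import r
import cv2,numpy as np
print(r.get_obs())
for n in ("scene","top","wrist"):
    c=r.camera(n); cv2.imwrite(f"pics/{n}0.png",c["image"][:,:,::-1]); print(n,c["mtx"],c.get("cam_to_world"),c.get("hand_eye"))
E
```

```text
pics
{'time': 0.0, 'joint_pos': array([ 1.45712161e+00,  3.59406783e-01,  1.10944319e-02, -3.76053565e-04,
       -1.22409398e+00, -2.88090832e-01]), 'dq': array([ 0.00065166, -0.0004408 , -0.0009252 , -0.00300135,  0.00082358,
       -0.00119751]), 'joint_efforts': array([ 1.37873467e-04, -5.82716703e+01,  2.93067563e+01,  6.99720472e+00,
        7.19439398e-03, -1.55749526e-04]), 'eef_pos': array([0.26378695, 0.62080706, 0.22562063]), 'tool_rot': array([-0.99289758,  1.49818933, -1.49999753]), 'contact_force': array([ 0.26194826,  0.26258173, -0.05114087]), 'wrist_torque': array([-0.01513146,  0.01997984,  0.07042139]), 'width': 0.08772866685223196}
scene [[486.02396244   0.         312.79028773]
 [  0.         486.02396244 195.20346572]
 [  0.           0.           1.        ]] [[-0.36134381  0.52145066 -0.77299409  1.5665651 ]
 [ 0.9324058   0.20836303 -0.29530371  0.36623492]
 [ 0.00707708 -0.82745033 -0.56149431  0.81043967]
 [ 0.          0.          0.          1.        ]] None
top [[437.84570071   0.         318.77067654]
 [  0.         437.84570071 197.95030867]
 [  0.           0.           1.        ]] [[-0.01317603 -0.98582625  0.16725131  0.36635549]
 [-0.99988938  0.01183577 -0.00900774  0.01677595]
 [ 0.00690052 -0.16735149 -0.98587315  1.30472451]
 [ 0.          0.          0.          1.        ]] None
wrist [[304.28343027   0.         316.24834999]
 [  0.         304.28343027 196.31260268]
 [  0.           0.           1.        ]] None [[ 9.99999832e-01 -1.76700672e-04  5.51543313e-04  1.08764516e-03]
 [-5.79131181e-04 -2.96045256e-01  9.55173739e-01 -1.58029996e-01]
 [-5.49806059e-06 -9.55173898e-01 -2.96045308e-01  8.01011315e-02]
 [ 0.00000000e+00  0.00000000e+00  0.00000000e+00  1.00000000e+00]]
```

View pics/top0.png

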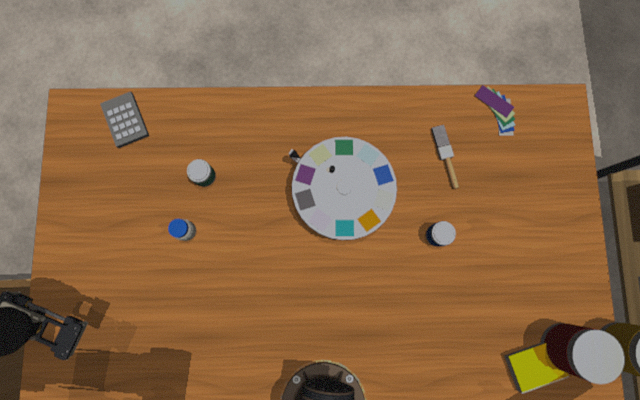

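View pics/scene0.png

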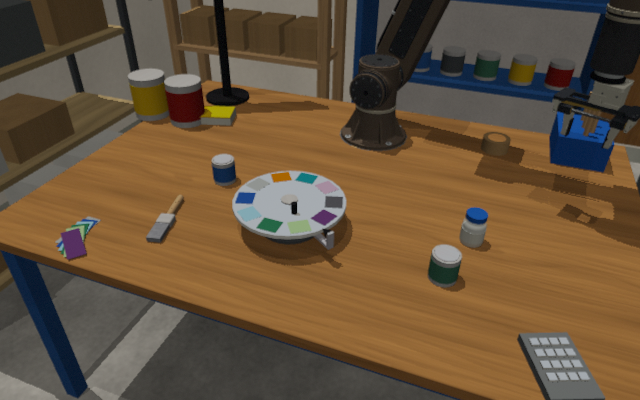

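View pics/wrist0.png

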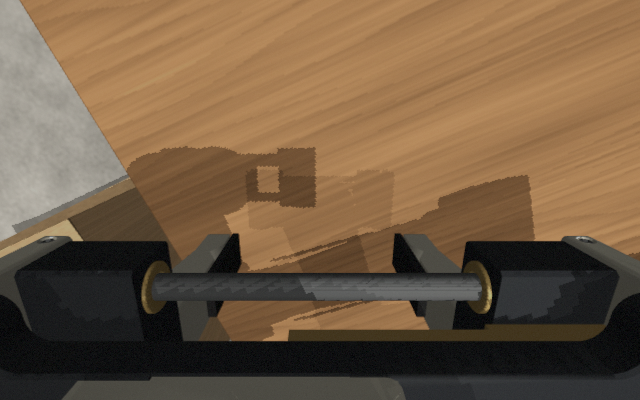

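The top view shows the wheel centred near (344,187), orange at (369,219), the peg at (332,169) and the pointer at the upper left (292,155). The green tin is at (200,173), the jar at (180,229), the blue tin at (441,233) and the brush at (445,155). Next I measure these.

```bash
cat > h.py <<'E'
import numpy as np,cv2
from scipy.spatial.transform import Rotation as R
def ray(c,uv,z):
    uv=np.atleast_2d(uv).astype(float); d=np.c_[uv,np.ones(len(uv))]@np.linalg.inv(c["mtx"]).T
    T=c["cam_to_world"]; d=d@T[:3,:3].T; o=T[:3,3]
    return o+d*((z-o[2])/d[:,2])[:,None]
def orange(c,z=.082):
    h=cv2.cvtColor(c["image"],cv2.COLOR_RGB2HSV)
    m=cv2.inRange(h,(12,150,120),(24,255,255))
    n,l,s,ce=cv2.connectedComponentsWithStats(m)
    return [(ray(c,ce[i],z)[0].round(4),ce[i].round(1),s[i,4]) for i in range(1,n) if s[i,4]>25]
def blobs(m,a=15):
    n,l,s,ce=cv2.connectedComponentsWithStats(m); return [(ce[i].round(1),s[i]) for i in range(1,n) if s[i,4]>a]
E
python3 - <<'E'
from station import r
from h import *
for n in("top","scene"):
    c=r.camera(n); im=c["image"]; h=cv2.cvtColor(im,cv2.COLOR_RGB2HSV)
    print(n,"orange",[o for o in orange(c)])
    m=cv2.inRange(h,(0,0,140),(179,45,255))
    if n=="top": box=(280,120,410,255)
    else: box=(220,165,360,250)
    k=np.zeros_like(m);k[box[1]:box[3],box[0]:box[2]]=1
    cs,_=cv2.findContours(m*k,cv2.RETR_EXTERNAL,cv2.CHAIN_APPROX_NONE)
    cc=max(cs,key=cv2.contourArea); hull=cv2.convexHull(cc)[:,0]
    w=ray(c,hull,.082)[:,:2]
    (x,y),rad=cv2.minEnclosingCircle(w.astype(np.float32)*1000); print("disc",x,y,rad,len(w))
    A=np.c_[2*w,np.ones(len(w))]; q=np.linalg.lstsq(A,(w**2).sum(1),rcond=None)[0]; print("fit",q[:2],np.sqrt(q[2]+q[0]**2+q[1]**2))
    dk=cv2.inRange(h,(0,0,0),(179,255,60))*k
    for b in blobs(dk,8): print("dark",b,ray(c,b[0],.098)[0],ray(c,b[0],.084)[0])
    crop=im[box[1]-10:box[3]+10,box[0]-10:box[2]+10]; cv2.imwrite(f"pics/crop_{n}.png",cv2.resize(crop[:,:,::-1],None,fx=4,fy=4,interpolation=0))
E
```

```text
top orange [(array([ 0.471 , -0.0127,  0.082 ]), array([325.8, 234.1]), np.int32(138942)), (array([ 0.5098, -0.1337,  0.082 ]), array([368.6, 219.8]), np.int32(256)), (array([0.2807, 0.6434, 0.082 ]), array([ 84.6, 307.5]), np.int32(103)), (array([0.2213, 0.7154, 0.082 ]), array([ 56. , 330.6]), np.int32(37)), (array([ 0.1438, -0.5853,  0.082 ]), array([541.3, 353.5]), np.int32(178)), (array([ 0.0448, -0.7413,  0.082 ]), array([603.7, 391.7]), np.int32(649)), (array([0.0602, 0.6542, 0.082 ]), array([ 74.1, 393.9]), np.int32(1214))]
disc 606.7007446289062 -63.84908676147461 152.3180389404297 41
fit [ 0.60563912 -0.06588378] 0.1489374042154058
dark (array([294. , 154.6]), array([290, 151,  10,   7,  40], dtype=int32)) [0.69688021 0.07450313 0.098     ] [0.70071484 0.07517286 0.084     ]
dark (array([331.6, 168.8]), array([330, 166,   4,   6,  21], dtype=int32)) [ 0.65424973 -0.03163212  0.098     ] [ 0.65758978 -0.03219374  0.084     ]
scene orange [(array([ 0.0259, -0.6605,  0.082 ]), array([209.2,  89.3]), np.int32(217)), (array([0.7325, 0.1553, 0.082 ]), array([356.1, 249.2]), np.in
[... 318 characters left out ...]
7.76220703125 -67.30076599121094 149.71255493164062 41
fit [ 0.60768602 -0.06721326] 0.14891240324184193
dark (array([231.2, 173.1]), array([226, 165,  10,  17, 113], dtype=int32)) [ 0.56782416 -0.25970805  0.098     ] [ 0.54819812 -0.27200832  0.084     ]
dark (array([293.9, 207.4]), array([291, 202,   6,  12,  62], dtype=int32)) [ 0.65437219 -0.03284845  0.098     ] [ 0.63644688 -0.04069075  0.084     ]
dark (array([325.4, 231.9]), array([323, 229,   8,   9,  36], dtype=int32)) [0.71797138 0.07455916 0.098     ] [0.70129585 0.0688275  0.084     ]
dark (array([290.2, 240.5]), array([265, 236,  49,   9, 200], dtype=int32)) [0.77756658 0.01029091 0.098     ] [0.76206214 0.00329633 0.084     ]
```

View pics/crop_top.png

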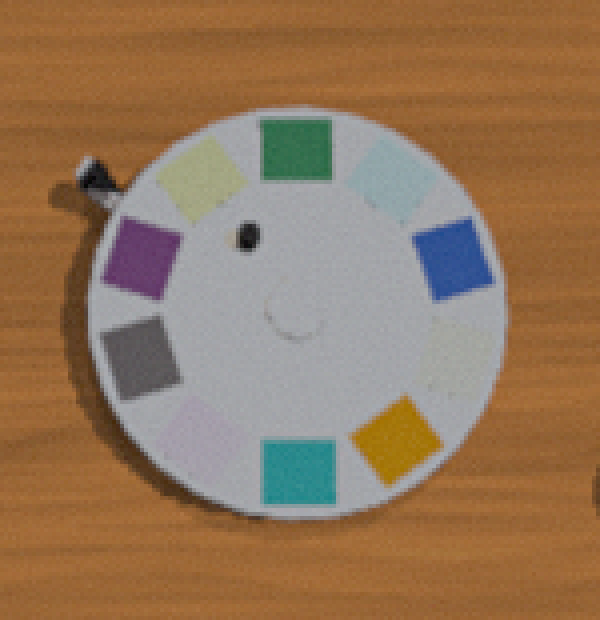

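```bash
python3 - <<'E'
from station import r
from h import *
o=r.get_obs(); M=R.from_rotvec(o["tool_rot"]).as_matrix(); print(M.round(3),o["time"])
# pointer refine
c=r.camera("top"); im=c["image"]
cv2.imwrite("pics/ptr.png",cv2.resize(im[140:175,275:320,::-1],None,fx=14,fy=14,interpolation=0))
C=np.array([.6067,-.0665])
for uv in [(290,151),(300,158)]:
    p=ray(c,uv,.084)[0,:2]-C; print(p,np.hypot(*p),np.degrees(np.arctan2(p[1],p[0])))
E
```

```text
[[-0.391 -0.     0.92 ]
 [-0.92  -0.001 -0.391]
 [ 0.001 -1.     0.   ]] 0.25
[0.1048376  0.15314431] 0.18559122435783704 55.60572926652168
[0.08374784 0.12448831] 0.15003679120589614 56.06983554230654
```

View pics/ptr.png

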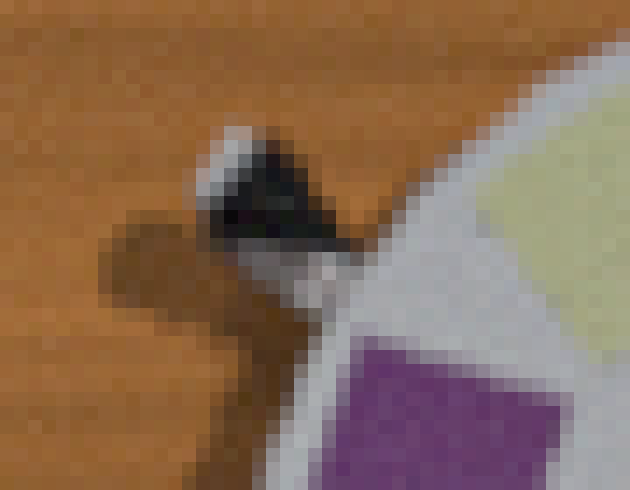

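send_rows(
  rows=[
    [[0,0,0,0,8,0],[0,0,0,0,8,0],[0,0,0,0,8,0],[0,0,0,0,8,0],[0.4,0,5,0,0,0],[0.4,0,5,0,0,0],[0.4,0,5,0,0,0],[0.4,0,5,0,0,0],[0.4,0,5,0,0,0],[0.4,0,5,0,0,0]],
  ],
  claw=-1,
  force=20,
)

```text
time: 1.55
eef_pos: [0.4135, 0.3536, 0.225]
tool_rot: [-0.579, 1.88, -1.884]
contact_force: [0.8, -1.0, 0.6]
width: 0.0008
```

```bash
cat > go.py <<'E'
from station import r
from h import *
import sys
o=r.get_obs(); M=R.from_rotvec(o["tool_rot"]).as_matrix()
print(o["time"],o["eef_pos"].round(4),"z",M[:,2].round(3),"y",M[:,1].round(3),"F",o["contact_force"].round(2),"w",round(o["width"],4))
if len(sys.argv)>1: print("tool delta cm",(M.T@(np.array(eval(sys.argv[1]))-o["eef_pos"])*100).round(2))
E
python3 go.py "(.6386,-.0075,.15)"
```

```text
1.55 [0.4135 0.3536 0.225 ] z [ 0.562 -0.827  0.002] y [-0.    -0.002 -1.   ] F [ 0.79 -1.01  0.61] w 0.0008
tool delta cm [ 1.65  7.57 42.5 ]
```

send_rows(
  rows=[
    [[0.2,0.5,5.2,0,0,0],[0.2,0.5,5.2,0,0,0],[0.2,0.5,5.2,0,0,0],[0.2,0.5,5.2,0,0,0],[0.2,1,5.2,0,0,0],[0.2,1,5.2,0,0,0],[0.2,1,5.2,0,0,0],[0.2,1,4.6,0,0,0],[0,0,0,0,0,0],[0,0,0,0,0,0]],
  ],
)

```text
time: 2.8
eef_pos: [0.6381, -0.0094, 0.1649]
tool_rot: [-0.573, 1.882, -1.882]
contact_force: [-0.4, -0.2, 0.7]
width: 0.0003
```

```bash
python3 go.py "(.6386,-.0075,.094)"; python3 - <<'E'
from station import r
from h import *
c=r.camera("scene"); cv2.imwrite("pics/s1.png",cv2.resize(c["image"][100:300,150:470,::-1],None,fx=2.4,fy=2.4))
h=cv2.cvtColor(c["image"],cv2.COLOR_RGB2HSV)
print([o for o in orange(c) if 220<o[1][0]<360 and o[2]<300])
c=r.camera("wrist"); cv2.imwrite("pics/w1.png",c["image"][:,:,::-1])
E
```

```text
2.8 [ 0.6381 -0.0094  0.1649] z [ 0.56  -0.829  0.001] y [ 0.003  0.001 -1.   ] F [-0.4  -0.22  0.74] w 0.0003
tool delta cm [-0.13  7.09 -0.13]
[(array([ 0.5104, -0.135 ,  0.082 ]), array([280.6, 176.6]), np.int32(136))]
```

View pics/s1.png

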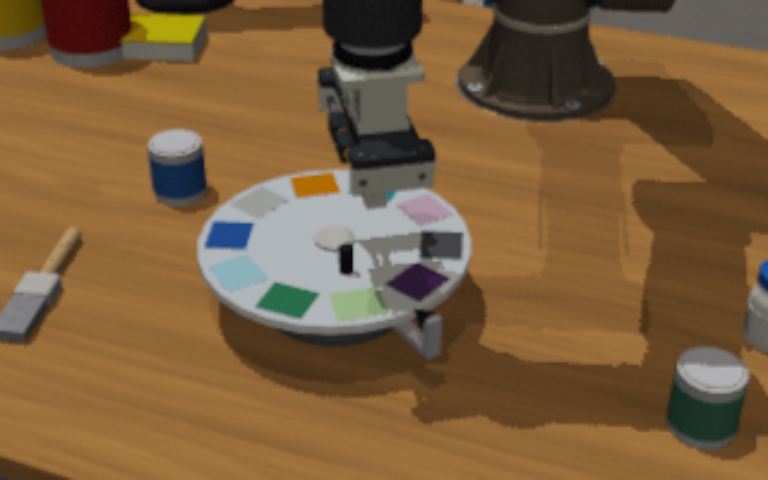

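View pics/w1.png

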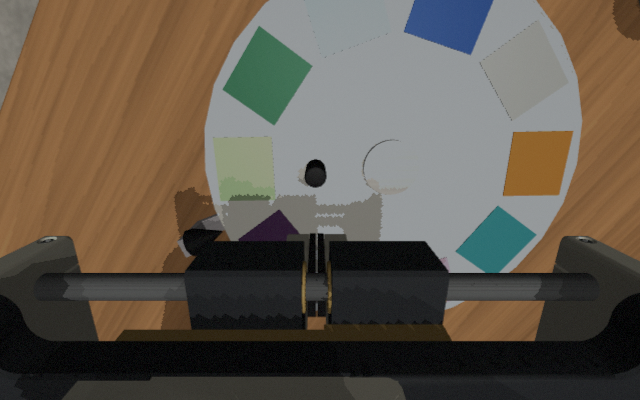

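Both views show the closed fingers directly behind the peg, which is straight ahead at (316,173) in the wrist image. They are clear of the pointer. I descend next.

send_rows(
  rows=[
    [[0,1.8,0,0,0,0],[0,1.8,0,0,0,0],[0,1.8,-0.1,0,0,0],[0,1.6,-0.1,0,0,0],[0,0,0,0,0,0],[0,0,0,0,0,0],[0,0,0,0,0,0],[0,0,0,0,0,0],[0,0,0,0,0,0],[0,0,0,0,0,0]],
  ],
)

```text
time: 4.15
eef_pos: [0.6367, -0.0018, 0.0942]
tool_rot: [-0.573, 1.876, -1.875]
contact_force: [0.8, -1.2, -0.5]
width: 0.0004
```

```bash
python3 go.py "(.6558,-.0321,.094)"; python3 - <<'E'
from station import r
from h import *
c=r.camera("scene"); cv2.imwrite("pics/s2.png",cv2.resize(c["image"][150:260,220:360,::-1],None,fx=5,fy=5))
E
```

```text
4.15 [ 0.6367 -0.0018  0.0942] z [ 0.566 -0.824  0.002] y [ 0.008  0.003 -1.   ] F [ 0.79 -1.18 -0.53] w 0.0004
tool delta cm [0.13 0.03 3.58]
```

View pics/s2.png

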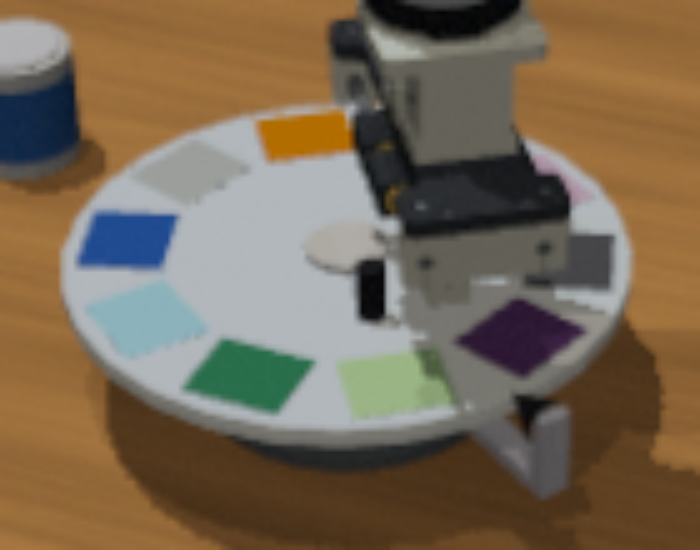

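send_rows(
  rows=[
    [[0,0,1.0,0,0,0],[0,0,1.3,0,0,0],[0,0,1.3,0,0,0],[0,0,1.3,0,0,0],[0,0,1.3,0,0,0],[0,-1,-0.5,0,0,0],[0,-3,0,0,0,0],[0,-3,0,0,0,0],[0,0,0,0,0,0],[0,0,0,0,0,0]],
  ],
)

```text
time: 5.45
eef_pos: [0.6705, -0.0535, 0.1669]
tool_rot: [-0.573, 1.878, -1.876]
contact_force: [-0.4, 0.4, -0.2]
width: 0.0009
```

```bash
python3 go.py "(.497,-.0665,.12)"; cat > ang.py <<'E'
from station import r
from h import *
import sys
C=np.array([.6067,-.0665]); PH=np.radians(55.5)
for i in range(int(sys.argv[1])):
    o=r.get_obs()["time"]; 
    for n in sys.argv[2].split(','):
        t=r.get_obs()["time"]; c=r.camera(n); box=(290,130,400,245) if n=="top" else (225,160,355,245)
        L=[q for q in orange(c) if box[0]<q[1][0]<box[2] and box[1]<q[1][1]<box[3] and q[2]<400]
        for q in L:
            p=q[0][:2]-C; print(n,round(t,3),"ang",round((np.arctan2(p[1],p[0])-PH+np.pi)%(2*np.pi)-np.pi,4),"r",np.hypot(*p).round(4),q[2])
        if not L: print(n,t,"none")
        name=f"pics/{n}_{t:.2f}.png"; cv2.imwrite(name,c["image"][:,:,::-1])
E
python3 ang.py 2 scene,top
```

```text
5.45 [ 0.6705 -0.0535  0.1669] z [ 0.565 -0.825  0.001] y [ 0.007  0.003 -1.   ] F [-0.42  0.39 -0.22] w 0.0009
tool delta cm [15.09  4.56 -8.74]
scene 5.45 ang 0.4434 r 0.1158 195
top 5.5 ang -0.4007 r 0.158 57
top 5.5 ang 0.3576 r 0.1161 231
scene 5.55 ang 0.2306 r 0.1157 200
top 5.6 ang -0.4007 r 0.158 57
top 5.6 ang 0.1416 r 0.1156 225
top 5.6 ang 1.3134 r 0.1739 26
```

send_rows(
  rows=[
    [[3,0,-1.7,0,0,0],[3,0,-1.7,0,0,0],[3,0,-1.7,0,0,0],[3,0,-1.7,0,0,0],[3,0,-1.7,0,0,0],[0,1.5,0,0,0,0],[0,1.5,0,0,0,0],[0,1.5,0,0,0,0],[0,0,0,0,0,0],[0,0,0,0,0,0]],
  ],
)

```text
time: 6.9
eef_pos: [0.4934, -0.0688, 0.112]
tool_rot: [-0.585, 1.882, -1.879]
contact_force: [0.2, 0.0, 0.0]
width: 0.0002
```

```bash
python3 go.py "(.499,-.0665,.095)"; python3 ang.py 2 scene,top
```

```text
6.9 [ 0.4934 -0.0688  0.112 ] z [ 0.565 -0.825 -0.002] y [-0.003  0.    -1.   ] F [0.22 0.04 0.01] w 0.0002
tool delta cm [-0.59  1.7   0.13]
scene 6.9 ang -2.4307 r 0.1179 157
top 6.95 ang -2.4755 r 0.1284 105
top 6.95 ang 2.4662 r 0.1609 80
top 6.95 ang 1.9254 r 0.1604 38
scene 7.0 ang -2.6066 r 0.1178 152
top 7.05 ang -2.6414 r 0.1337 48
top 7.05 ang 2.4668 r 0.1609 79
top 7.05 ang 1.9249 r 0.1605 40
```

send_rows(
  rows=[
    [[-0.3,0.5,0,0,0,0],[-0.3,0.5,0,0,0,0],[0,0.4,0,0,0,0],[0,0,0,0,0,0],[0,0,0,0,0,0],[0,0,0,0,0,0],[0,0,0,0,0,0],[0,0,0,0,0,0],[0,0,0,0,0,0],[0,0,0,0,0,0]],
  ],
)

```text
time: 8.35
eef_pos: [0.499, -0.065, 0.0985]
tool_rot: [-0.582, 1.88, -1.878]
contact_force: [-0.4, -0.3, -1.0]
width: 0.0005
```

```bash
python3 go.py "(.499,-.0665,.092)"; python3 ang.py 2 scene
```

```text
8.35 [ 0.499  -0.065   0.0985] z [ 0.565 -0.825 -0.001] y [-0.     0.001 -1.   ] F [-0.4  -0.3  -1.04] w 0.0005
tool delta cm [0.08 0.65 0.12]
scene 8.35 ang 1.4454 r 0.1259 91
scene 8.4 ang 1.3466 r 0.1228 110
```

send_rows(
  rows=[
    [[0,0.3,0,0,0,0],[0,0.2,0,0,0,0],[0,0,0,0,0,0],[0,0,0,0,0,0],[0,0,0,0,0,0],[0,0,0,0,0,0],[0,0,0,0,0,0],[0,0,0,0,0,0],[0,0,0,0,0,0],[0,0,0,0,0,0]],
  ],
)

```text
time: 9.7
eef_pos: [0.499, -0.065, 0.0931]
tool_rot: [-0.582, 1.88, -1.878]
contact_force: [-0.2, 0.1, -0.1]
width: 0.0004
```

```bash
python3 go.py "(.499,-.0665,.092)"; python3 ang.py 3 scene
```

```text
9.7 [ 0.499  -0.065   0.0931] z [ 0.565 -0.825 -0.001] y [-0.     0.001 -1.   ] F [-0.19  0.07 -0.05] w 0.0004
tool delta cm [0.09 0.11 0.12]
scene 9.7 ang -0.5205 r 0.1158 214
scene 9.75 ang -0.5823 r 0.1165 225
scene 9.8 ang -0.648 r 0.1161 217
```

send_rows(
  rows=[
    [[0,0,0,0,0,0],[0,0,0,0,0,0],[0,0,0,0,0,0],[0,0,0,0,0,0],[0,0,0,0,0,0],[0,0,0,0,0,0],[0,0,0,0,0,0],[0,0,0,0,0,0],[0,0,0,0,0,0],[0,0,0,0,0,0]],
  ],
)

```text
time: 11.1
eef_pos: [0.499, -0.065, 0.0931]
tool_rot: [-0.582, 1.88, -1.878]
contact_force: [-0.1, 0.3, -0.0]
width: 0.0006
```

```bash
python3 go.py "(.499,-.0665,.092)"; python3 ang.py 2 scene; cat > fit.py <<'E'
import numpy as np
from scipy.optimize import curve_fit
D=np.array(eval(open("d.txt").read()))
t=D[:,0]-9; f=lambda t,a,w,tau:a+w*tau*(1-np.exp(-t/tau))
p,cv=curve_fit(f,t,D[:,1],(-6,-1.3,10)); print(p,np.sqrt(np.diag(cv)),"res",(D[:,1]-f(t,*p)).round(3))
for T in(-12.566,-18.85):
    s=1-(T-p[0])/(p[1]*p[2])
    if s>0: print(T,"at",9-p[2]*np.log(s),"w",p[1]*s)
E
echo "[(5.45,.4434),(5.55,.2306),(6.9,-2.4307),(7.0,-2.6066),(9.7,-6.804),(9.75,-6.866),(9.8,-6.931)]">d.txt; python3 fit.py
```

```text
11.1 [ 0.499  -0.065   0.0931] z [ 0.565 -0.825 -0.001] y [-0.001  0.001 -1.   ] F [-0.11  0.27 -0.03] w 0.0006
tool delta cm [0.08 0.11 0.12]
scene 11.1 ang -2.2497 r 0.1176 163
scene 11.15 ang -2.3095 r 0.1176 165
[-5.83406853 -1.43665995  8.82966401] [0.00148078 0.00139897 0.04988462] res [-0.     0.    -0.003  0.003 -0.003  0.001  0.002]
-12.566 at 15.679582181609419 w -0.6742377962456526
```

send_rows(
  rows=[
    [[0,0,0,0,0,0],[0,0,0,0,0,0],[0,0,0,0,0,0],[0,0,0,0,0,0],[0,0,0,0,0,0],[0,0,0,0,0,0],[0,0,0,0,0,0],[0,0,0,0,0,0],[0,0,0,0,0,0],[0,0.5,0,0,0,0]],
  ],
)

```text
time: 12.45
eef_pos: [0.4993, -0.065, 0.0882]
tool_rot: [-0.581, 1.88, -1.878]
contact_force: [-0.9, -1.2, -0.1]
width: 0.0007
```

```bash
python3 go.py; python3 ang.py 1 scene;python3 go.py;python3 ang.py 1 scene;python3 go.py
```

```text
12.45 [ 0.4993 -0.065   0.0882] z [ 0.565 -0.825 -0.001] y [ 0.     0.001 -1.   ] F [-0.86 -1.16 -0.13] w 0.0007
scene 12.45 ang 2.6154 r 0.1182 127
12.5 [ 0.4987 -0.065   0.0873] z [ 0.565 -0.825 -0.002] y [-0.001  0.001 -1.   ] F [-0.05  0.21 -0.85] w 0.0004
scene 12.5 ang 2.5747 r 0.1186 114
12.55 [ 0.4985 -0.0651  0.0874] z [ 0.565 -0.825 -0.002] y [-0.002  0.001 -1.   ] F [ 1.13 -0.02 -0.06] w 0.0003
```

send_rows(
  rows=[
    [[0,0,0,0,0,0],[0,0,0,0,0,0],[0,0,0,0,0,0],[0,0,0,0,0,0],[0,0,0,0,0,0],[0,0,0,0,0,0],[0,0,0,0,0,0],[0,0,0,0,0,0],[0,0,0,0,0,0],[0,0,0,0,0,0]],
  ],
)

```text
time: 13.8
eef_pos: [0.4986, -0.0651, 0.0874]
tool_rot: [-0.583, 1.881, -1.878]
contact_force: [-0.2, 0.3, 0.5]
width: 0.0007
```

```bash
python3 go.py; python3 ang.py 1 scene
```

```text
13.8 [ 0.4986 -0.0651  0.0874] z [ 0.565 -0.825 -0.002] y [-0.002  0.001 -1.   ] F [-0.23  0.3   0.54] w 0.0007
scene 13.8 ang 1.3916 r 0.1231 112
```

send_rows(
  rows=[
    [[0,0,0,0,0,0],[0,0,0,0,0,0],[0,0,0,0,0,0],[0,0,0,0,0,0],[0,0,0,0,0,0],[0,0,0,0,0,0],[0,0,0,0,0,0],[0,0,0,0,0,0],[0,0,0,0,0,0],[0,0,0,0,0,0]],
  ],
)

```text
time: 15.1
eef_pos: [0.4986, -0.0651, 0.0874]
tool_rot: [-0.583, 1.881, -1.878]
contact_force: [-0.5, -0.4, 0.2]
width: 0.0005
```

```bash
python3 go.py; python3 ang.py 1 scene; python3 go.py
```

```text
15.1 [ 0.4986 -0.0651  0.0874] z [ 0.565 -0.825 -0.002] y [-0.002  0.001 -1.   ] F [-0.47 -0.43  0.24] w 0.0005
scene 15.1 ang 0.3706 r 0.1159 197
15.15 [ 0.4986 -0.0651  0.0874] z [ 0.565 -0.825 -0.002] y [-0.002  0.001 -1.   ] F [0.75 0.06 0.66] w 0.0007
```

send_rows(
  rows=[
    [[0,0,0,0,0,0],[0,0,0,0,0,0],[0,0,0,0,0,0],[0,0.9,0,0,0,0],[0,0.4,0,0,0,0],[0,0.4,0,0,0,0],[0,0.4,0,0,0,0],[0,0.4,0,0,0,0],[0,0.4,0,0,0,0],[0,0.4,0,0,0,0]],
  ],
)

```text
time: 16.4
eef_pos: [0.4997, -0.0715, 0.0819]
tool_rot: [-0.593, 1.853, -1.882]
contact_force: [-18.1, 1.3, 49.4]
width: 0.0001
```

```bash
python3 go.py; python3 ang.py 4 scene,top; python3 go.py
```

```text
16.4 [ 0.4997 -0.0715  0.0819] z [ 0.578 -0.816  0.015] y [ 0.007 -0.013 -1.   ] F [-18.05   1.25  49.41] w 0.0001
scene 16.4 ang 0.0616 r 0.1158 209
top 16.45 ang 0.0704 r 0.1164 245
top 16.45 ang 2.4699 r 0.1585 50
scene 16.5 ang 0.0616 r 0.1158 209
top 16.55 ang 0.0692 r 0.1163 247
top 16.55 ang 2.4668 r 0.1588 51
scene 16.6 ang 0.0616 r 0.1158 209
top 16.65 ang 0.0692 r 0.1163 247
top 16.65 ang 2.4686 r 0.1586 50
scene 16.7 ang 0.0616 r 0.1158 209
top 16.75 ang 0.0688 r 0.1162 247
top 16.75 ang 2.4666 r 0.1586 52
16.8 [ 0.4998 -0.0715  0.0819] z [ 0.578 -0.816  0.015] y [ 0.007 -0.013 -1.   ] F [-18.22   1.2   49.51] w 0.0006
```

```bash
python3 - <<'E'
import cv2
a=cv2.imread("pics/scene_16.70.png"); cv2.imwrite("pics/fin.png",cv2.resize(a[120:300,180:480],None,fx=2.6,fy=2.6))
a=cv2.imread("pics/top_16.75.png"); cv2.imwrite("pics/fint.png",cv2.resize(a[110:270,160:470],None,fx=2.5,fy=2.5))
E
```

```text
(no output)
```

View pics/fin.png

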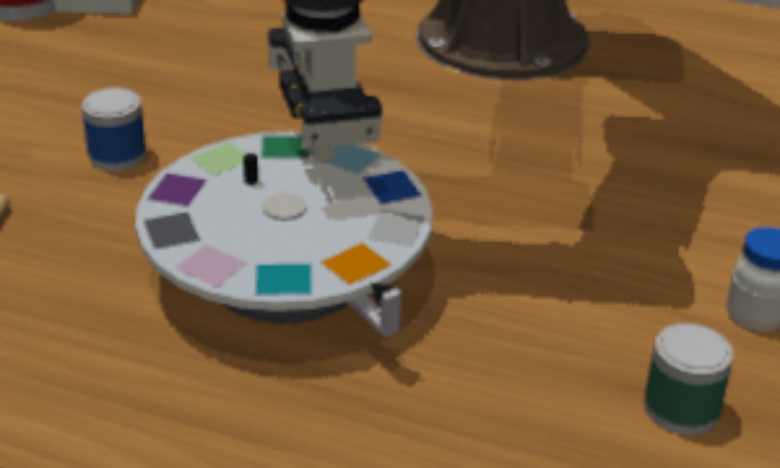

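View pics/fint.png

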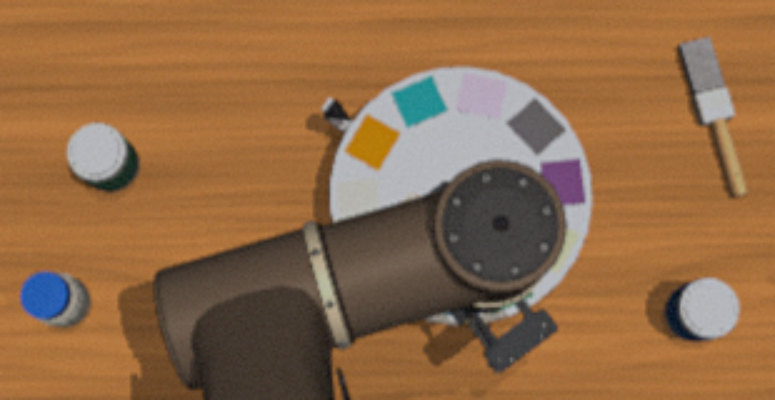

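The orange swatch is at the pointer (about (355,262) in the scene crop). The finger presses on the near side of the disc, clear of the peg, and the tins, jar and brush have not moved. I hand the job in.

```bash
python3 -c "
from station import r
print(r.close_job())"
```

```text
the job is handed in; nothing more can be done
None
```

The wheel spins freely and now stands with the orange swatch at the pointer, held there by a fingertip on the disc. The job is handed in; it gave no verdict.

- **Flick and free run:** I flicked the peg clockwise with closed fingers, setting the wheel turning at about 2.1 rad/s. It ran untouched for about two turns.
- **Braking:** I timed the press from a fit to the camera angles and brought the fingertip down on the near side of the disc, about 11 cm from the axis. The wheel stopped at the first try and has not moved since.
- **Last checks:** The orange swatch is about 0.06 to 0.07 rad short of exact, roughly 8 mm against the 28 mm allowed. The angle stayed steady over 0.35 s, with about 49 N on the disc. The final pictures show the finger clear of the peg, and by eye the tins, jar and brush stand where they were.
- **Disagreements:** The scene and top cameras differ by about 0.01 rad on the final angle. The fitted drag time was about 8.8 s, slightly below the stated 9 to 15 s.

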